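Index a hub to its next bolt hole and clamp the table

TASK

The bolt hole under the brass tap guide is finished. With a fingertip, press the red indexing plunger in and turn the table clockwise, seen from above, to the very next notch, letting the plunger spring back out there so that it locks. Then push the black-balled clamp lever all the way down to clamp the table. Leave the loose tools and parts on the bench where they are.

Things in the scene. Friction and masses are not known exactly. Their poses are not given: they have to be found in the camera images.
- plunger_pad (a point): centre of the floor of the red push-button on the indexing plunger: press here, straight down. Button 40 mm across, its dished floor 33 mm across inside a lip 3.5 mm high; floor 107.5 mm above the bench when out. The plunger is upright, on a lug of the steel turning table, 88.5 mm from the table axis; it goes round with the table and sinks when pressed. The lug's top is 88 mm above the bench.
- table_axis (a point): point on the table's upright axis, on its steel face (147 mm across), 82 mm above the bench. A hub clamped on the face reaches 111 mm up, within 56 mm of the axis. The fixed index plate below has six rim notches 60 degrees apart. Green foot 228 mm square. The brass tap guide's arm (top 138 mm up) comes from a post at the foot's far left corner, 126 mm from the axis.
- index_table (a joint): angle of the turning table, rad: 0 at the start (locked in a notch), growing clockwise seen from above; the next notch is at 1.047 (60 degrees). Light friction: about 1 to 2 N at the plunger turns it once the plunger is pressed in, so a fingertip pressing in the dished button carries the table round with it.
- index_plunger (a joint): how far the plunger is pressed in, m: 0 out, 0.013 at its stop. Spring 3.6 N at 0, 7.5 N at 0.013. Out in a notch it locks the table; past 0.009 its collar is below the index plate and the table turns freely. Let go between notches it stays at 0.009; at a notch (within about 3 mm) its tapered collar springs up, draws the table true and locks it.
- clamp_lever (a joint): angle of the clamp lever, rad: near 0 (0 to 0.15 at the start), ball raised = loose; 0.733 at its stop, ball lowest = clamped. It stays where it is left; 2 to 4 N on the ball moves it. Clamped, its cam brakes the table.
- lever_ball (a point): centre of the black ball, 25 mm across, on the end of the clamp lever. It swings in an upright plane about lever_pivot at 85 mm radius, from 30 degrees above level at joint 0 down to 12 degrees below level at joint 0.733, where its centre is 24 mm above the bench. Push it down from above.
- lever_pivot (a point): pivot of the clamp lever, in the ball's swing plane, 42 mm above the bench, on the right-hand side of the fixture (seen from the robot), 128 mm from the table axis. The lever is a 10 mm rod that points away from the robot.
- tap: loose, to be left alone: tap with a sliding T bar (the thread tap, 89 x 73 x 11 mm) lying on the bench; origin at its underside
- cassette: loose, to be left alone: grey seven-speed sprocket cassette, 96 mm across, 26 mm high; origin at its underside
- lube: loose, to be left alone: small dark bottle with a green nozzle, 38 mm across, 121 mm tall, standing; origin at its underside
- pedal: loose, to be left alone: black flat pedal, 67 x 120 x 23 mm; origin at its underside
- chain_tool: loose, to be left alone: blue chain tool, 24 x 108 x 34 mm; origin at its underside

How it is judged:
On the way, in this order (a step that is already met when the one before it is completed fails the run):
1. the plunger is pressed in clear of its notch, the clamp loose (value of joint index_plunger above 0.008 m and value of joint clamp_lever below 0.45 rad), for 0.1 s.
2. the table has been turned clockwise to the next notch and the plunger has sprung out into it, the clamp still loose (value of joint index_table between 1.012 and 1.082 rad and value of joint index_plunger below 0.003 m and value of joint clamp_lever below 0.45 rad), for 0.2 s.
3. the clamp lever is pushed all the way down (value of joint clamp_lever above 0.64 rad), for 0.2 s.
At the end, for the whole second after the job is handed in: the table stands one notch (60 degrees, within 2 degrees) clockwise of its start, at rest, with the plunger out to within 3 mm; the clamp lever is down (at least 0.64 of 0.733 rad); every loose thing lies within 20 mm of where it was (value of joint index_table between 1.012 and 1.082 rad and value of joint index_plunger below 0.003 m and value of joint clamp_lever above 0.64 rad and velocity of joint index_table between -0.05 and 0.05 rad/s and distance of each of tap, cassette, lube, pedal, chain_tool from where it was at the start of the episode below 0.02 m); the robot touches nothing.
It fails at once if a loose tool or part is pushed aside, lifted or carried (more than 20 mm) (distance of any of tap, cassette, lube, pedal, chain_tool from where it was at the start of the episode above 0.02 m).
It also fails if it takes over 48 s, if anything falls off the work surface, if the arm or the gripper's body presses on something with over 40 N, if the wrist force passes 120 N, or if a joint passes its speed limit or range.

ROBOT

A 7-joint arm with a two-finger parallel gripper is mounted at the origin on a cart in front of the work surface, level with it; the furniture and walls round the work are solid. World frame = base frame: x ahead of the robot, y to its left, z up, the work surface at z = 0. Lengths are in m, angles in rad, forces in N, time in s.
With the tool pointing down it reaches from about 0.425 to 0.8 m from the base axis. Payload 8.3 kg.
Tool frame: the origin (TCP) lies midway between the tips of the shut fingers; the grasp point (between the pads) lies 19 mm behind it; z points along the fingers, x is the direction in which the jaws open and shut, and the axes are right-handed (so a half turn about z gives the same grasp; the last joint's range is limited). The gripper opens to 85 mm and grips with 20 to 120 N. Pads are 22 mm wide; open, the fingers measure 114 mm over their backs; the gripper's body (76 mm by 85 mm) begins 54 mm behind the grasp point. The pads swing forward as they close: fully open they stand 13 mm farther back than shut.
Start: joints at [-0.063, 0.383, 0.016, 1.37, -0.006, 1.388, -0.046], TCP at [0.625, 0, 0.231] pointing down, gripper open.
Joint ranges: [-2.95, 2.95], [-0.25, 2.06], [-1.52, 1.56], [0.18, 2.33], [-1.44, 4.58], [0.02, 2.06], [-3.01, 3.01]. Speed limits (rad/s): [2.39, 2.39, 3.01, 3.01, 3.14, 3.14, 3.14].

INTERFACE

Orientations are given as a unit quaternion [w, x, y, z].
In Python, from bench import ctrl, cams, ticket, finder gives the robot as it stands.
- The arm moves only by the shell command python3 -m crank 'ROWS'. ROWS is JSON, a list of rows, each a list of 7 numbers: the opening, from 0 (shut) to 1 (fully open), then the shift along the tool's x, y, z scaled (see below), then the turn, a rotation vector about the tool's x, y, z scaled (see below). In form: [[hand, dx, dy, dz, ax, ay, az], ...]. A call has exactly 8 rows; each row shifts and turns the commanded pose from where the row before left it, along the tool's axes as they then stand; what a row does not reach is not made up. The controller multiplies each number of a shift by 0.05 m and each number of a turn by 0.1 rad. A row lasts 1/10 s, in which the tool goes at most 50 mm and 8.59 degrees, less where a joint would pass 70% of its speed; a pose out of reach is approached as far as the arm can. A call with a number of a shift or a turn outside -1 to 1 is refused whole. A call with a gripper value outside its range is refused whole. The fingers move at their own pace and stop on an object; the grip force is fixed at half the most. Time passes only in rows, so rows that do not move let the fingers close, or fill a call up. It gives the time, the measured TCP pose, the force and the opening at its end, in the units of the state.
- ctrl.sense(): the state, without advancing time (a new reading comes with each control period).
- cams.get_image(name): name is "scene" or "side" or "wrist"; returns a dict with "img" (480x640x3 uint8, blue, green, red), "fovy" (degrees; the focal length in pixels is half the picture's height over the tangent of half this angle, whatever the lens; pixels are square), "cx", "cy" (the principal point, pixels), "camera_from_world" (4x4, takes a point from world to camera coordinates). Camera axes: x right, y down, z forward; pixel columns grow to the right and rows downward; lengths in m; the calibration is good to about 2 mm. A picture is of the moment at which its call begins. There is no depth.
- ticket.sign_off(): hands the job in, once; it reports no verdict.
Trained networks look in a picture, given as the dict that the camera call returned (one of the last four; its "shot" number tells which), for a name from the list of things; names that differ only in an ending like _2 or _b are one class to them, and where a whole thing is asked for, a point or a joint stands for the part that bears it (a point fixed in the world has none). Each returns a list of dicts, best first, with "confidence" (0 to 1); they miss things now and then, are a little off and sometimes report something else, mostly with a low value. They report only what shows in the picture. A call takes as long as a camera call.
- finder.outline_of(query, picture): "pixels" (480x640 bool, what is visible of it) and "box" ([left, top, right, bottom] in pixels, round what is visible of it).
- finder.spot_point(query, picture): "at" ([column, row] in pixels: a listed point, or the origin of a listed thing).
The state is a dict: "clock": time; "joint_pos": joint angles; "dq": joint speeds; "tau": joint torques, N m; "tool_pos": TCP position; "eef_rot": TCP orientation; "wrist_force": force on the tool from outside, world axes, zero at the start; "ft_torque": the same for the moment, N m; "grip_width": finger opening in m.
Only numpy, scipy, OpenCV 4.12 (cv2) and the standard library are available. Lean on these libraries where they do the work, as an engineer would, in place of code of your own. Each camera call takes 0.05 s, during which the arm holds its last target.

## Working session

There is one attempt and no reset: what is moved stays moved. The work goes in short steps, Python scripts to look and compute and a shell command to move; the robot and the scene stay as the last step left them, time stands still between calls to the robot, and variables do not carry over. Pictures are saved under pics/ and viewed, and the job is handed in when it is done.

```bash
mkdir -p pics; ls; cat > h.py <<'E'
import numpy as np,cv2
from bench import ctrl,cams,ticket,finder
def ray(p,uv):
    f=240/np.tan(np.radians(p["fovy"])/2)
    T=np.array(p["camera_from_world"]);R=T[:3,:3];t=T[:3,3]
    d=R.T@np.array([(uv[0]-p["cx"])/f,(uv[1]-p["cy"])/f,1]);return -R.T@t,d
def atz(p,uv,z):
    o,d=ray(p,uv);return o+d*(z-o[2])/d[2]
def proj(p,X):
    f=240/np.tan(np.radians(p["fovy"])/2)
    T=np.array(p["camera_from_world"]);c=T[:3,:3]@np.array(X)+T[:3,3]
    return p["cx"]+f*c[0]/c[2],p["cy"]+f*c[1]/c[2]
E
python3 - <<'E'
from h import *
s=ctrl.sense();print(s["tool_pos"],s["eef_rot"],s["clock"],s["wrist_force"])
Z=dict(plunger_pad=.1075,table_axis=.082,lever_ball=.08,lever_pivot=.042,tap=0,cassette=0,lube=0,pedal=0,chain_tool=0)
for n in ["scene","side","wrist"]:
    p=cams.get_image(n);cv2.imwrite(f"pics/{n}0.png",p["img"])
    for q,z in Z.items():
        r=finder.spot_point(q,p)
        if r: print(n,q,np.round(r[0]["at"],1),round(r[0]["confidence"],2),np.round(atz(p,r[0]["at"],z),4))
E
```

```text
pics
[6.24499337e-01 3.22944277e-05 2.30278803e-01] [ 3.06163623e-05  9.99999517e-01  4.14902345e-05 -9.81558516e-04] 0.0 [ 0.74291588 -0.14364422  1.42149829]
scene plunger_pad [338.3 238. ] 0.44 [0.5161 0.0251 0.1075]
scene lever_ball [306.5 224.8] 0.71 [ 0.6702 -0.0124  0.08  ]
scene lever_pivot [326.1 236.8] 0.61 [ 0.6117 -0.0413  0.042 ]
scene tap [416.9 233. ] 0.61 [ 0.4161 -0.3088  0.    ]
scene cassette [270.8 328.8] 0.96 [0.493  0.3554 0.    ]
scene lube [417.1 230.8] 0.69 [ 0.4225 -0.3225  0.    ]
scene pedal [397.  218.3] 0.63 [ 0.5227 -0.3565  0.    ]
scene chain_tool [215.5 348.8] 0.89 [0.5533 0.492  0.    ]
side plunger_pad [331.1 234.1] 0.52 [0.5066 0.0418 0.1075]
side table_axis [341.5 228.8] 0.66 [0.582  0.0995 0.082 ]
side lever_ball [386.8 237.2] 0.7 [ 0.6742 -0.0149  0.08  ]
side lever_pivot [369.3 256.9] 0.98 [ 0.5961 -0.0352  0.042 ]
side tap [380.4 332.3] 0.58 [ 0.4368 -0.3117 -0.    ]
side cassette [280.8 227.1] 0.67 [0.4974 0.3528 0.    ]
side lube [463.8 329.4] 0.67 [ 0.631  -0.4113  0.    ]
side pedal [414.9 330.8] 0.67 [ 0.5173 -0.3516  0.    ]
side chain_tool [275.1 208.9] 0.58 [0.5499 0.4992 0.    ]
wrist plunger_pad [173.1 184.2] 0.91 [0.5042 0.0418 0.1075]
wrist lever_ball [372.4 243.5] 0.57 [ 0.6688 -0.0156  0.08  ]
wrist lever_pivot [292.7 244. ] 0.74 [ 0.5915 -0.0274  0.042 ]
wrist lube [261.4 111.6] 0.32 [0.5583 0.1054 0.    ]
```

View pics/scene0.png

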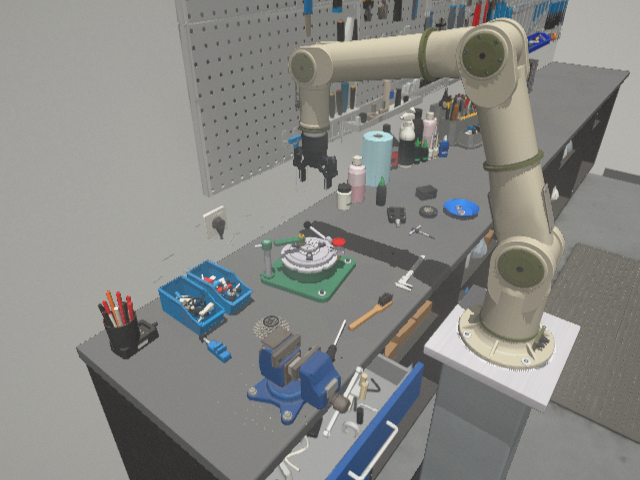

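View pics/side0.png

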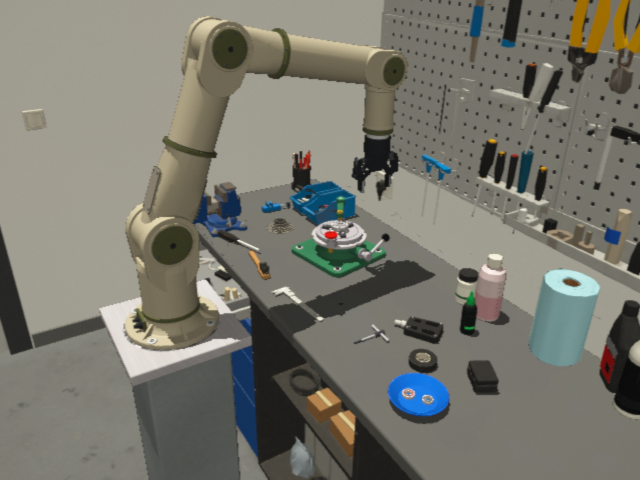

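View pics/wrist0.png

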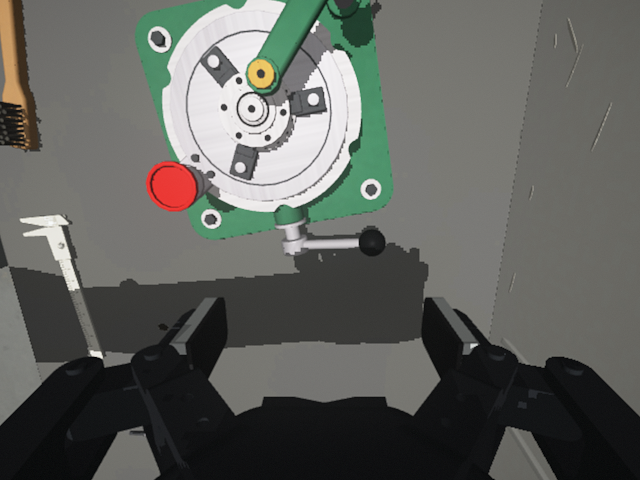

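The wrist view shows the red button at about (174,186), the hub near (252,109), and the lever pivot at (293,244) with its ball at (372,243). In the world frame the plunger goes from the near-right side round to the robot side. Next I fit these positions precisely.

```bash
cat > m.py <<'E'
from h import *
def meas(p):
    im=p["img"].astype(int);b,g,r=im[...,0],im[...,1],im[...,2]
    m=((r>130)&(g<80)&(b<80)).astype(np.uint8)
    n,l,s,c=cv2.connectedComponentsWithStats(m);k=1+np.argmax(s[1:,4])
    cs,_=cv2.findContours((l==k).astype(np.uint8),cv2.RETR_EXTERNAL,cv2.CHAIN_APPROX_NONE)
    e=cv2.fitEllipse(cv2.convexHull(cs[0]));return e
E
python3 - <<'E'
from m import *
p=cams.get_image("wrist")
e=meas(p);print(e, atz(p,e[0],.111))
# face circle: white-ish pixels -> fit inner etched circle manually: sample edge by projecting
r=finder.outline_of("table_axis",p); print([ (x["confidence"],x["box"]) for x in r[:2]])
r=finder.outline_of("lever_ball",p); print([ (x["confidence"],x["box"]) for x in r[:2]])
im=p["img"].copy()
o,d=ray(p,(320,240));print("cam",o,p["fovy"])
im2=cv2.resize(im[0:280,120:420],None,fx=2.4,fy=2.1) 
c=np.array([0.572,0.105])
cv2.imwrite("pics/w1.png",cv2.resize(im[0:280,120:420],None,fx=2.0,fy=2.0,interpolation=cv2.INTER_CUBIC))
for uv,z in [((252,109),.09),((252,109),.1),((252,109),.111),((372,243),.08)]:print(uv,z,atz(p,uv,z))
from scipy.optimize import least_squares
g=cv2.cvtColor(im,cv2.COLOR_BGR2GRAY)
E
```

```text
((170.8810577392578, 185.90245056152344), (46.809635162353516, 52.91303634643555), 134.3977508544922) [0.50391245 0.04084766 0.111     ]
[(0.64, [133.4, 1.4, 394.2, 258.4])]
[(0.58, [284.3, 226.6, 385.0, 256.8])]
cam [0.62442734 0.07152219 0.37300404] 71.85560533321573
(252, 109) 0.09 [0.56683362 0.09919149 0.09      ]
(252, 109) 0.1 [0.56886871 0.09821379 0.1       ]
(252, 109) 0.111 [0.5711073  0.09713832 0.111     ]
(372, 243) 0.08 [ 0.6684205  -0.01511643  0.08      ]
```

View pics/w1.png

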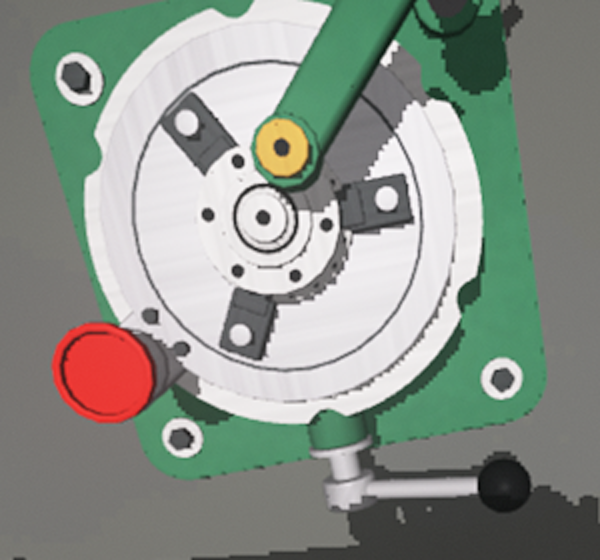

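```bash
python3 - <<'E'
from m import *
p=cams.get_image("wrist")
c=lambda x,y:(120+x/2,y/2)
for z in (.078,.082):
    P=np.array([atz(p,c(*q),z)[:2] for q in [(132,216),(420,220),(276,61),(278,371),(170,120),(172,319),(385,325)]])
    A=np.c_[2*P,np.ones(len(P))];s=np.linalg.lstsq(A,(P**2).sum(1),rcond=None)[0]
    print(z,s[:2],np.sqrt(s[2]+s[:2]@s[:2]))
for z in (.012,.018):
    B=[atz(p,c(*q),z)[:2] for q in [(78,76),(502,378),(182,438)]]
    print(z,(B[0]+B[1])/2,np.array(B))
g=[atz(p,c(263,217),z)[:2] for z in(.105,.12)];print("hubtop",g)
s=ctrl.sense();print(s["clock"])
E
```

```text
0.078 [0.56980255 0.09657966] 0.059624732080600346
0.082 [0.57054321 0.0962399 ] 0.058816273330841044
0.012 [0.57021618 0.09821475] [[ 0.46534672  0.17057316]
 [ 0.67508563  0.02585634]
 [ 0.49829003 -0.00733226]]
0.018 [0.57111718 0.09777111] [[ 0.46799069  0.1689269 ]
 [ 0.67424367  0.02661532]
 [ 0.50038647 -0.00602167]]
hubtop [array([0.56953085, 0.09807673]), array([0.57260337, 0.09659049])]
1.7
```

```bash
python3 -m crank '[[0,-0.6,0,0,0,0,0],[0,-0.6,0,0,0,0,0],[0,-0.6,0,0,0,0,0],[0,-0.6,0,0,0,0,0],[0,0,-0.4,0,0,0,0],[0,0,-0.4,0,0,0,0],[0,0,0,0,0,0,0],[0,0,0,0,0,0,0]]'
python3 - <<'E'
from m import *
s=ctrl.sense();print(s["tool_pos"],s["eef_rot"],s["grip_width"],s["wrist_force"])
p=cams.get_image("wrist");cv2.imwrite("pics/w2.png",p["img"]);e=meas(p);print(e,atz(p,e[0],.111))
for n in("scene","side"):
    q=cams.get_image(n);cv2.imwrite(f"pics/{n}2.png",q["img"])
    print(n,meas(q)[0],proj(q,[.504,.041,.111]),proj(q,s["tool_pos"]))
E
```

```text
clock: 2.5
tool_pos: [0.505, 0.0401, 0.2314]
eef_rot: [0.0, 1.0, 0.001, 0.0]
wrist_force: [0.6, -1.2, 0.2]
grip_width: 0.0001
[0.50502033 0.04005742 0.2313952 ] [8.72522658e-05 9.99999866e-01 5.03556202e-04 8.80889647e-05] 8.652286512648205e-05 [ 0.57020698 -1.24868697  0.19661852]
((322.64801025390625, 234.619384765625), (46.84941101074219, 47.40594482421875), 104.75214385986328) [0.50312836 0.04116411 0.111     ]
scene (476.1440124511719, 15.78774642944336) (np.float64(338.50178151659435), np.float64(240.61465223781354)) (np.float64(339.2992473334006), np.float64(204.4453516181772))
side (330.70428466796875, 234.6867218017578) (np.float64(330.5291103067273), np.float64(233.36069170643623)) (np.float64(331.90169462971755), np.float64(196.17088675186173))
```

View pics/w2.png

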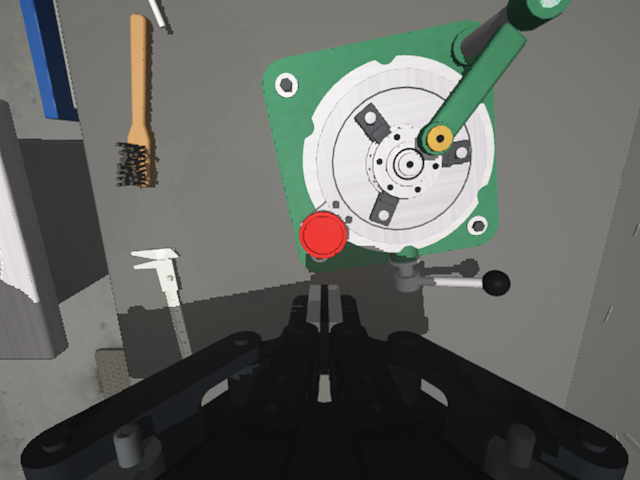

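```bash
python3 - <<'E'
import cv2
a=cv2.imread("pics/scene2.png")[150:300,250:400];b=cv2.imread("pics/side2.png")[130:280,270:420]
cv2.imwrite("pics/c2.png",cv2.resize(cv2.hconcat([a,b]),None,fx=2.6,fy=2.6,interpolation=cv2.INTER_CUBIC))
E
```

```text
(no output)
```

View pics/c2.png

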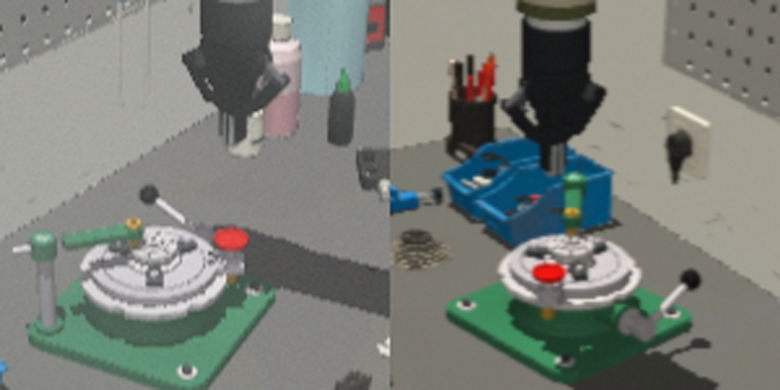

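The closed fingertip sits directly over the button and its tip fits the dish. The foot, guide arm and lever are clear of the path. I'll go down next.

```bash
python3 -m crank '[[0,-0.04,-0.02,0.5,0,0,0],[0,0,0,0.5,0,0,0],[0,0,0,0.5,0,0,0],[0,0,0,0.5,0,0,0],[0,0,0,0.2,0,0,0],[0,0,0,0.1,0,0,0],[0,0,0,0,0,0,0],[0,0,0,0,0,0,0]]'
python3 - <<'E'
from m import *
s=ctrl.sense();print(s["tool_pos"],s["wrist_force"])
p=cams.get_image("wrist");e=meas(p);print(e)
q=cams.get_image("side");r=cams.get_image("scene")
a=r["img"][170:270,290:390];b=q["img"][170:270,280:380]
cv2.imwrite("pics/c3.png",cv2.resize(cv2.hconcat([a,b]),None,fx=4,fy=4,interpolation=cv2.INTER_CUBIC))
cv2.imwrite("pics/w3.png",p["img"])
E
```

```text
clock: 3.45
tool_pos: [0.5038, 0.041, 0.1174]
eef_rot: [-0.0, 1.0, -0.0, 0.001]
wrist_force: [0.2, -0.1, -0.1]
grip_width: -0.0002
[0.50379521 0.04103839 0.11741927] [ 0.18381583 -0.08426109 -0.07350438]
((319.6008605957031, 278.2578430175781), (34.72966766357422, 71.01296997070312), 82.05867767333984)
```

View pics/c3.png

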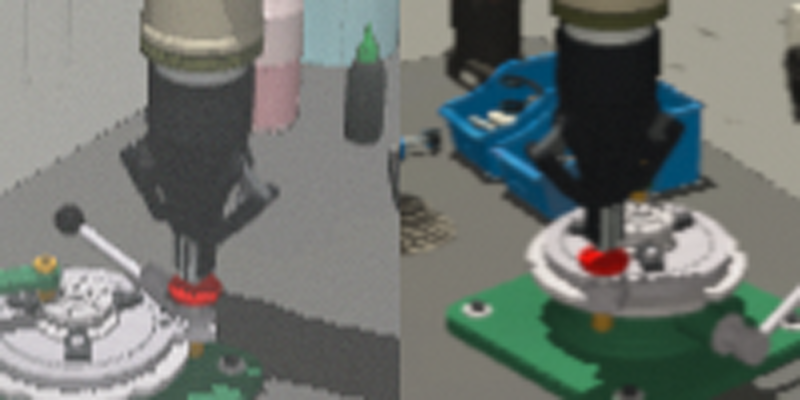

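View pics/w3.png

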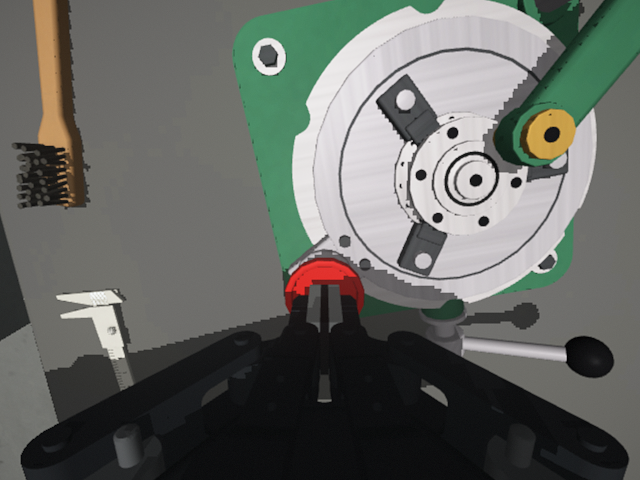

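The tip is centred over the button (columns 285–364, tip at 325). Now I press.

```bash
python3 - <<'E'
from m import *
p=cams.get_image("wrist")
for X in([.5035,.052,.1174],[.5035,.041,.1174],[.503,.041,.111],[.503,.061,.111]):print(X,proj(p,X))
E
python3 -m crank '[[0,-0.01,0,0.1,0,0,0],[0,0,0,0.1,0,0,0],[0,0,0,0.1,0,0,0],[0,0,0,0.05,0,0,0],[0,0,0,0.05,0,0,0],[0,0,0,0.03,0,0,0],[0,0,0,0,0,0,0],[0,0,0,0,0,0,0]]'
python3 - <<'E'
from m import *
p=cams.get_image("wrist");cv2.imwrite("pics/w4.png",p["img"])
E
```

```text
[0.5035, 0.052, 0.1174] (np.float64(325.1864958612528), np.float64(281.86259342907215))
[0.5035, 0.041, 0.1174] (np.float64(325.1730265426043), np.float64(303.4849459598943))
[0.503, 0.041, 0.111] (np.float64(324.09493995761926), np.float64(297.49209812250007))
[0.503, 0.061, 0.111] (np.float64(324.08022163002005), np.float64(258.8720737776953))
clock: 4.45
tool_pos: [0.5027, 0.0411, 0.0951]
eef_rot: [-0.0, 1.0, 0.0, 0.0]
wrist_force: [-1.1, -0.4, 7.3]
grip_width: -0.0002
```

View pics/w4.png

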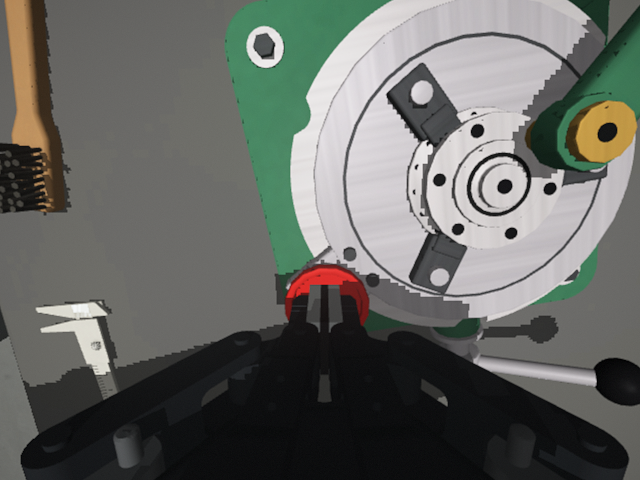

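Plunger is in 12.4 mm at 7.3 N, which matches the spring. I'll compute the arc.

```bash
python3 - <<'E'
import numpy as np
a=np.radians(219.3-np.arange(17)*3.75);P=.0885*np.c_[np.cos(a),np.sin(a)]+[.571,.097]
D=np.diff(P,axis=0)/.05
print(np.round(np.c_[D[:,0],-D[:,1]],3).tolist());print(P[8],P[16])
E
```

```text
[[-0.07, -0.092], [-0.064, -0.096], [-0.058, -0.1], [-0.051, -0.104], [-0.044, -0.107], [-0.037, -0.11], [-0.03, -0.112], [-0.022, -0.114], [-0.015, -0.115], [-0.007, -0.116], [0.0, -0.116], [0.008, -0.116], [0.015, -0.115], [0.023, -0.114], [0.03, -0.112], [0.037, -0.11]]
[0.48366327 0.08269806] [0.4882132  0.12828252]
```

```bash
python3 -m crank '[[0,-0.07,-0.092,0,0,0,0],[0,-0.064,-0.096,0,0,0,0],[0,-0.058,-0.1,0,0,0,0],[0,-0.051,-0.104,0,0,0,0],[0,-0.044,-0.107,0,0,0,0],[0,-0.037,-0.11,0,0,0,0],[0,-0.03,-0.112,0,0,0,0],[0,-0.022,-0.114,0,0,0,0]]'
python3 - <<'E'
from m import *
p=cams.get_image("wrist");cv2.imwrite("pics/w5.png",p["img"])
E
```

```text
clock: 5.3
tool_pos: [0.4844, 0.0827, 0.0954]
eef_rot: [0.0, 1.0, -0.0, 0.001]
wrist_force: [-0.1, -1.2, 7.5]
grip_width: 0.0003
```

View pics/w5.png

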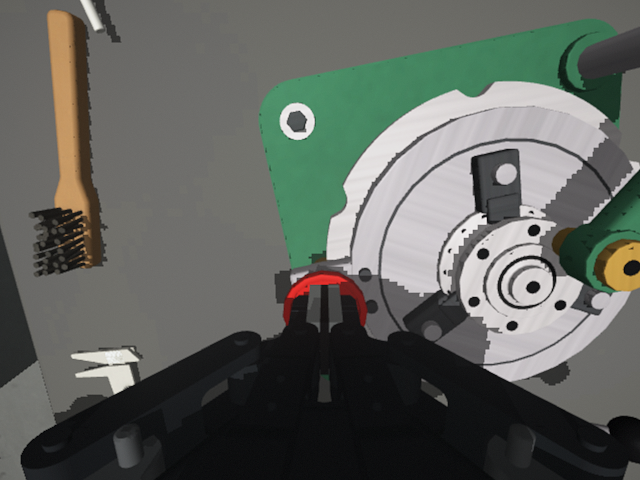

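The table has followed: the dark clamps have turned about 30° and the tip is still in the button. I'll do the second half.

```bash
python3 -m crank '[[0,-0.015,-0.115,0,0,0,0],[0,-0.007,-0.116,0,0,0,0],[0,0,-0.116,0,0,0,0],[0,0.008,-0.116,0,0,0,0],[0,0.015,-0.115,0,0,0,0],[0,0.023,-0.114,0,0,0,0],[0,0.03,-0.112,0,0,0,0],[0,0.037,-0.11,0,0,0,0]]'
python3 - <<'E'
from m import *
p=cams.get_image("wrist");cv2.imwrite("pics/w6.png",p["img"])
s=ctrl.sense();print(s["tool_pos"],s["wrist_force"])
for w in ([.488,.128,.098],[.488,.148,.098],[.508,.128,.098],[.468,.128,.098]):print(proj(p,w))
E
```

```text
clock: 6.15
tool_pos: [0.4891, 0.1284, 0.0954]
eef_rot: [-0.0, 1.0, -0.0, 0.001]
wrist_force: [0.9, -1.8, 6.8]
grip_width: 0.0
[0.4894755  0.12959108 0.09551515] [ 1.08488438 -0.02908324  7.41467303]
(np.float64(323.077084368778), np.float64(306.4785919113055))
(np.float64(322.9964895848439), np.float64(265.9893153015379))
(np.float64(366.172619435776), np.float64(306.42013135840926))
(np.float64(279.9744073058603), np.float64(306.53706215256113))
```

View pics/w6.png

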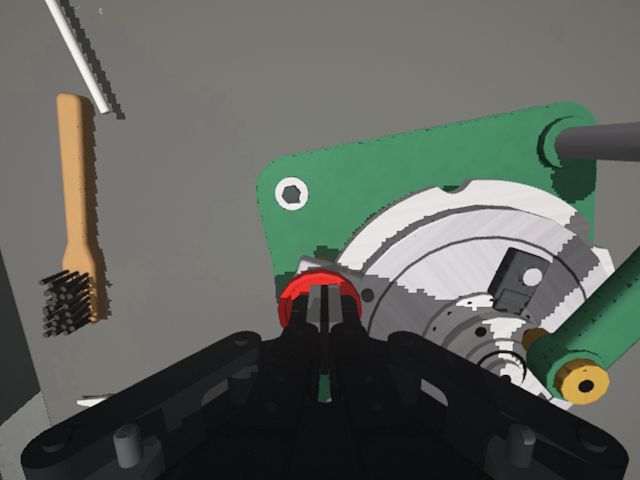

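```bash
cat > b.py <<'E'
from m import *
from scipy.optimize import least_squares
def fit(p,z,guess):
    im=p["img"].astype(int);b,g,r=im[...,0],im[...,1],im[...,2]
    m=((r>110)&(g<90)&(b<90)).astype(np.uint8)
    n,l,s,c=cv2.connectedComponentsWithStats(m);k=1+np.argmax(s[1:,4]);m=(l==k)
    pts=[(u,np.where(m[:,u])[0].min()) for u in range(640) if m[:,u].sum()>3]
    W=np.array([atz(p,q,z)[:2] for q in pts])
    f=lambda x:np.hypot(W[:,0]-x[0],W[:,1]-x[1])-.020
    o=least_squares(f,guess,loss="soft_l1",f_scale=.0005);c=o.x
    a=np.degrees(np.arctan2(c[1]-.097,c[0]-.571))%360
    return c,a,np.hypot(c[0]-.571,c[1]-.097),np.abs(f(c)).mean()
E
python3 - <<'E'
from b import *
p=cams.get_image("wrist")
for z in(.097,.099,.1):print(fit(p,z,[.488,.128]))
for f in():pass
E
```

```text
(array([0.48612996, 0.12628383]), np.float64(160.9633517657767), np.float64(0.089780101772595), np.float64(0.00039415451905043194))
(array([0.48612599, 0.12702172]), np.float64(160.520243238338), np.float64(0.09002722008708611), np.float64(0.0004335608612300383))
(array([0.48612661, 0.12739149]), np.float64(160.29855071567647), np.float64(0.09015062468630973), np.float64(0.000453443751084294))
```

The button is at about 160.4°, so it has turned roughly 59°, about 1.3 mm short. I'll nudge that much, then lift slowly so it springs out.

```bash
python3 -m crank '[[0,0.009,-0.024,0,0,0,0],[0,0,0,0,0,0,0],[0,0,0,0,0,0,0],[0,0,0,-0.06,0,0,0],[0,0,0,-0.06,0,0,0],[0,0,0,-0.08,0,0,0],[0,0,0,-0.08,0,0,0],[0,0,0,-0.08,0,0,0]]'
python3 - <<'E'
from b import *
p=cams.get_image("wrist");cv2.imwrite("pics/w7.png",p["img"])
s=ctrl.sense();print(s["tool_pos"],s["wrist_force"])
for z in(.102,.111):print(fit(p,z,[.488,.128]))
q=cams.get_image("side");r=cams.get_image("scene")
a=r["img"][170:270,270:370];b=q["img"][170:270,280:380]
cv2.imwrite("pics/c7.png",cv2.resize(cv2.hconcat([a,b]),None,fx=4,fy=4,interpolation=cv2.INTER_CUBIC))
E
```

```text
clock: 7.05
tool_pos: [0.488, 0.1296, 0.1125]
eef_rot: [0.0, 1.0, 0.0, -0.001]
wrist_force: [0.2, -0.2, 0.0]
grip_width: -0.0
[0.48827796 0.12972452 0.1131046 ] [-0.50491009 -0.23641472  0.67150752]
(array([0.48633783, 0.1243377 ]), np.float64(162.10456047721905), np.float64(0.08896647380165872), np.float64(0.0002420353792043594))
(array([0.48624191, 0.12752862]), np.float64(160.1917206973906), np.float64(0.09008845708977586), np.float64(0.00039132369523098135))
```

View pics/w7.png

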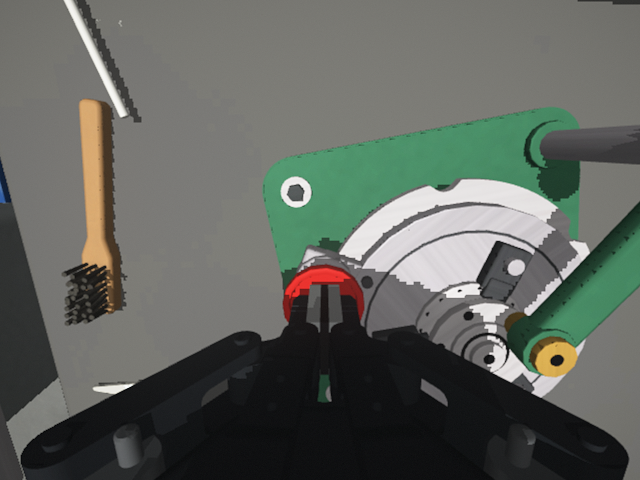

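View pics/c7.png

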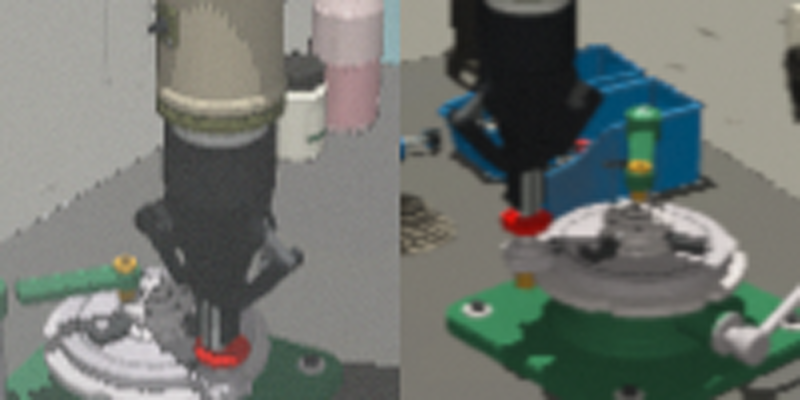

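The contact force is gone. I'll raise the tool straight up and check whether the plunger is fully out.

```bash
python3 -m crank '[[0,0,0,-0.2,0,0,0],[0,0,0,-0.4,0,0,0],[0,0,0,-0.5,0,0,0],[0,0,0,-0.5,0,0,0],[0,0,0,-0.4,0,0,0],[0,0,0.3,-0.3,0,0,0],[0,0,0,0,0,0,0],[0,0,0,0,0,0,0]]'
python3 - <<'E'
from b import *
P={n:cams.get_image(n) for n in("wrist","side","scene")}
cv2.imwrite("pics/w8.png",P["wrist"]["img"])
e=meas(P["wrist"]);print(e,[atz(P["wrist"],e[0],z) for z in(.102,.111)])
a=P["scene"]["img"][170:270,270:370];b=P["side"]["img"][170:270,280:380]
cv2.imwrite("pics/c8.png",cv2.resize(cv2.hconcat([a,b]),None,fx=4,fy=4,interpolation=cv2.INTER_CUBIC))
O=[]
for n in P:
    p=P[n];im=p["img"].copy();m=np.zeros((480,640),np.uint8)
    if n!="wrist": 
        (x0,y0)=proj(p,[.488,.128,.106]);x0,y0=int(x0),int(y0);q=np.zeros_like(p["img"]);q[y0-15:y0+15,x0-15:x0+15]=im[y0-15:y0+15,x0-15:x0+15];pp=dict(p);pp["img"]=q;e=meas(pp)
    else: e=meas(p)
    print(n,e[0],e[1]);O.append((p,e[0]))
def tri(L):
    A=np.zeros((3,3));B=np.zeros(3)
    for p,uv in L:
        o,d=ray(p,uv);d/=np.linalg.norm(d);M=np.eye(3)-np.outer(d,d);A+=M;B+=M@o
    return np.linalg.solve(A,B)
for L in(O,O[:2],O[1:],[O[0],O[2]]):
    X=tri(L);print(X,np.degrees(np.arctan2(X[1]-.097,X[0]-.571)))
E
```

```text
clock: 8.0
tool_pos: [0.4886, 0.1147, 0.2276]
eef_rot: [-0.0, 1.0, -0.0, 0.0]
wrist_force: [0.4, 0.1, -0.2]
grip_width: 0.0002
((322.8896484375, 221.39132690429688), (47.662933349609375, 48.67293930053711), 100.05941009521484) [array([0.48688417, 0.1257739 , 0.102     ]), array([0.486924  , 0.12780659, 0.111     ])]
wrist (322.8896484375, 221.39132690429688) (47.662933349609375, 48.67293930053711)
side (310.9315490722656, 224.55551147460938) (7.2352728843688965, 12.39531421661377)
scene (324.8659362792969, 256.50604248046875) (9.806572914123535, 13.107027053833008)
[0.48739637 0.12773074 0.1078804 ] 159.81775205348262
[0.48676475 0.12717635 0.1078571 ] 160.29049419844637
[0.48778391 0.12835373 0.10767736] 159.3548545932774
[0.48755175 0.12785166 0.10839878] 159.71013515395745
```

View pics/w8.png

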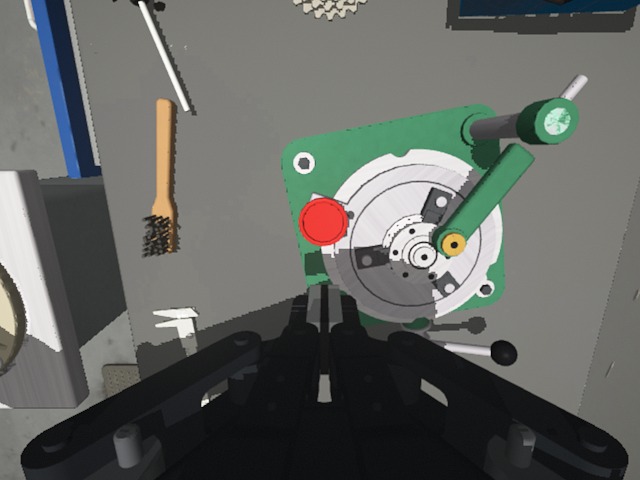

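View pics/c8.png

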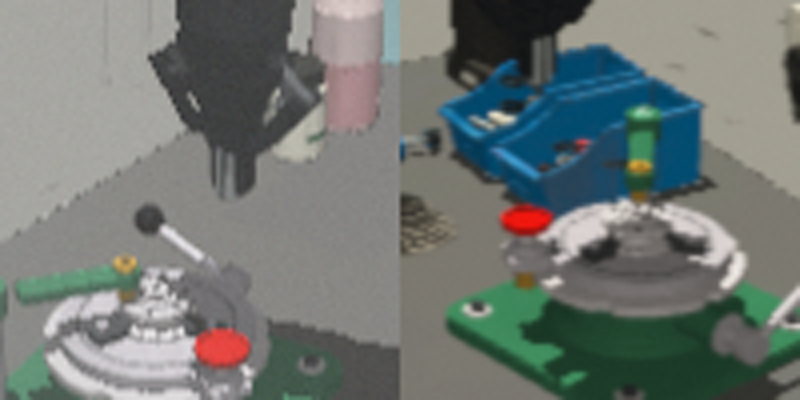

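```bash
python3 - <<'E'
from b import *
P={n:cams.get_image(n) for n in("side","scene")}
for n in P:
  p=P[n]
  for tag,f,X in (("start",cv2.imread(f"pics/{n}2.png"),[.5031,.0412,.111]),("now",p["img"],[.4875,.1278,.111])):
    x0,y0=[int(v) for v in proj(p,X)];q=np.zeros_like(f);q[y0-15:y0+15,x0-15:x0+15]=f[y0-15:y0+15,x0-15:x0+15]
    e=meas(dict(img=q));X2=[X[0],X[1],.102]
    print(n,tag,np.round(e[0],2),"out:",np.round(proj(p,X),2),"stuck:",np.round(proj(p,X2),2))
E
```

```text
side start [330.7  234.69] out: [330.24 233.4 ] stuck: [330.17 236.09]
side now [310.85 224.48] out: [311.1 223.5] stuck: [311.08 226.13]
scene start [338.45 241.33] out: [338.71 240.74] stuck: [338.64 243.3 ]
scene now [324.87 256.51] out: [325.21 255.69] stuck: [325.19 258.31]
```

The red-blob offsets match those of the start picture, so the plunger is fully out and the table has turned about 60°. Next is the lever ball.

```bash
python3 -m crank '[[0,0.6,0.433,0,0,0,0],[0,0.6,0.433,0,0,0,0],[0,0.6,0.433,0,0,0,0],[0,0.6,0.433,0,0,0,0],[0,0.6,0.433,0,0,0,0],[0,0.58,0.433,0,0,0,0],[0,0,0,0.6,0,0,0],[0,0,0,0,0,0,0]]'
python3 - <<'E'
from b import *
s=ctrl.sense();print(s["tool_pos"])
P={n:cams.get_image(n) for n in("wrist","side","scene")}
cv2.imwrite("pics/w9.png",P["wrist"]["img"])
fw=np.array([.983,.183]);pv=np.array([.594,-.0289])
for th in(0,.05,.1,.15):
    a=np.pi/6-th;X=[*(pv+.085*np.cos(a)*fw),.042+.085*np.sin(a)];print(th,np.round(X,4),[np.round(proj(P[n],X),1) for n in P])
for n in P:
    r=finder.spot_point("lever_ball",P[n]);o=finder.outline_of("lever_ball",P[n]);print(n,r[0] if r else 0)
    im=P[n]["img"];x,y=[int(v) for v in proj(P[n],[.667,-.0155,.083])]
    cv2.imwrite(f"pics/b_{n}.png",cv2.resize(im[max(0,y-40):y+40,x-40:x+40],None,fx=5,fy=5))
E
```

```text
clock: 9.05
tool_pos: [0.6658, -0.0158, 0.1922]
eef_rot: [0.0, 1.0, -0.001, -0.004]
wrist_force: [-0.9, 0.6, -0.5]
grip_width: 0.0001
[ 0.6658013  -0.01580958  0.19219532]
0 [ 0.6664 -0.0154  0.0845] [array([326.9, 239.7]), array([384.9, 236.5]), array([308. , 223.6])]
0.05 [ 0.6684 -0.0151  0.0808] [array([329.4, 238. ]), array([385.3, 237.4]), array([307.4, 224.4])]
0.1 [ 0.6702 -0.0147  0.0769] [array([331.6, 236.3]), array([385.6, 238.4]), array([307. , 225.3])]
0.15 [ 0.6718 -0.0144  0.073 ] [array([333.6, 234.7]), array([385.9, 239.3]), array([306.5, 226.2])]
wrist {'at': [331.3, 235.8], 'confidence': 0.79}
side {'at': [386.3, 236.7], 'confidence': 0.6}
scene {'at': [308.3, 224.6], 'confidence': 0.69}
```

```bash
python3 -c "
import cv2
cv2.imwrite('pics/b9.png',cv2.hconcat([cv2.imread('pics/b_side.png'),cv2.imread('pics/b_scene.png')]))"
```

```text
(no output)
```

View pics/b9.png

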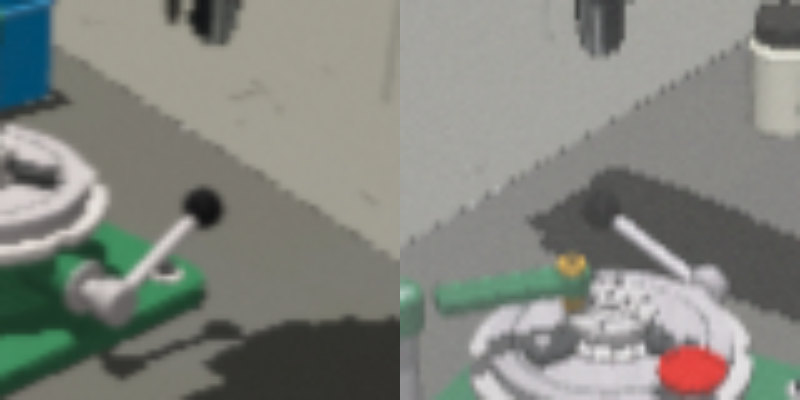

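View pics/w9.png

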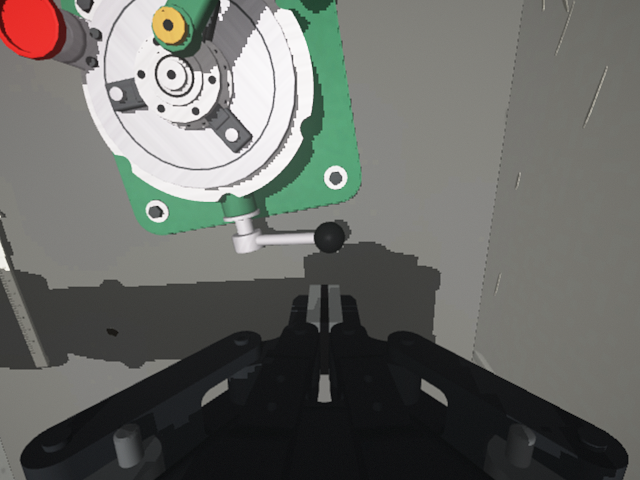

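The ball is at about (0.669, −0.0145, 0.081) and the tip is nearly above it. I'll descend onto it.

```bash
python3 -m crank '[[0,0.06,-0.026,0.4,0,0,0],[0,0,0,0.5,0,0,0],[0,0,0,0.5,0,0,0],[0,0,0,0.35,0,0,0],[0,0.02,0,0.15,0,0,0],[0,0.02,0,0.15,0,0,0],[0,0.02,0,0.12,0,0,0],[0,0.02,0,0.12,0,0,0]]'
python3 - <<'E'
from b import *
P={n:cams.get_image(n) for n in("wrist","side","scene")}
for n in P:
    im=P[n]["img"];x,y=[int(v) for v in proj(P[n],[.667,-.0155,.083])]
    cv2.imwrite(f"pics/b_{n}.png",cv2.resize(im[max(0,y-40):max(0,y-40)+80,x-40:x+40],None,fx=5,fy=5))
cv2.imwrite("pics/w10.png",P["wrist"]["img"])
cv2.imwrite('pics/b10.png',cv2.hconcat([cv2.imread('pics/b_side.png'),cv2.imread('pics/b_scene.png')]))
E
```

```text
clock: 10.3
tool_pos: [0.6765, -0.0136, 0.0849]
eef_rot: [-0.0, 1.0, 0.0, 0.002]
wrist_force: [2.0, 0.5, 3.2]
grip_width: -0.0002
```

View pics/b10.png

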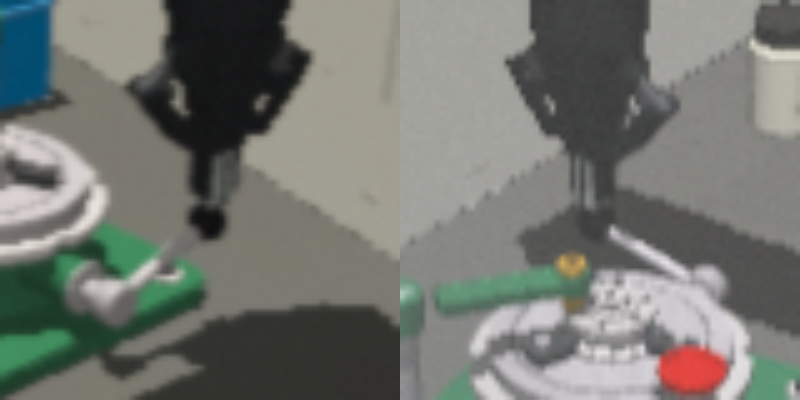

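View pics/w10.png

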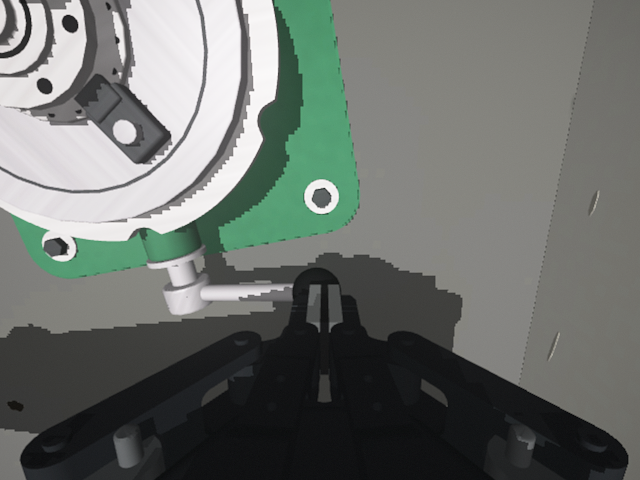

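The tip is on the ball (ball at 315, tip at 325 in the wrist view) and the lever is moving at about 3 N. I keep pushing.

```bash
python3 -m crank '[[0,0,0,0.14,0,0,0],[0,0,0,0.14,0,0,0],[0,0,0,0.14,0,0,0],[0,0,0,0.14,0,0,0],[0,0,0,0.14,0,0,0],[0,-0.01,0,0.12,0,0,0],[0,-0.01,0,0.12,0,0,0],[0,0,0,0.05,0,0,0]]'
python3 -m crank '[[0,0,0,0.02,0,0,0],[0,0,0,0.02,0,0,0],[0,0,0,0,0,0,0],[0,0,0,0,0,0,0],[0,0,0,0,0,0,0],[0,0,0,0,0,0,0],[0,0,0,0,0,0,0],[0,0,0,0,0,0,0]]'
```

```text
clock: 11.25
tool_pos: [0.674, -0.014, 0.0354]
eef_rot: [-0.0, 1.0, -0.0, 0.0]
wrist_force: [-10.2, 0.5, 26.7]
grip_width: -0.0001
clock: 12.05
tool_pos: [0.6741, -0.014, 0.0353]
eef_rot: [-0.0, 1.0, -0.0, 0.001]
wrist_force: [-10.3, 0.9, 26.5]
grip_width: 0.0
```

At the stop: tip at z 0.0353, 26 N. Now retract straight up and check.

```bash
python3 -m crank '[[0,0,0,-0.1,0,0,0],[0,0,0,-0.3,0,0,0],[0,0,0,-0.5,0,0,0],[0,0,0,-0.6,0,0,0],[0,0,0,-0.6,0,0,0],[0,0,0,-0.6,0,0,0],[0,0,0,-0.6,0,0,0],[0,0,0,0,0,0,0]]'
python3 - <<'E'
from b import *
P={n:cams.get_image(n) for n in("wrist","side","scene")}
fw=np.array([.983,.183]);pv=np.array([.594,-.0289])
for th in(.5,.64,.733):
    a=np.pi/6-th;X=[*(pv+.085*np.cos(a)*fw),.042+.085*np.sin(a)];print(th,np.round(X,4),[np.round(proj(P[n],X),1) for n in P])
for n in P:
    r=finder.spot_point("lever_ball",P[n]);print(n,r[0] if r else 0)
    r=finder.spot_point("plunger_pad",P[n]);print(n,r[0] if r else 0, proj(P[n],[.488,.1278,.1075]))
    im=P[n]["img"];x,y=[int(v) for v in proj(P[n],[.667,-.0155,.083])]
    cv2.imwrite(f"pics/b_{n}.png",cv2.resize(im[max(0,y-40):max(0,y-40)+80,x-40:x+40],None,fx=5,fy=5))
    if n!="wrist":
        x0,y0=[int(v) for v in proj(P[n],[.4875,.1278,.111])];q=np.zeros_like(im);q[y0-15:y0+15,x0-15:x0+15]=im[y0-15:y0+15,x0-15:x0+15];print("blob",n,meas(dict(img=q))[0])
cv2.imwrite("pics/w11.png",P["wrist"]["img"])
cv2.imwrite('pics/b11.png',cv2.hconcat([cv2.imread('pics/b_side.png'),cv2.imread('pics/b_scene.png')]))
E
```

```text
clock: 12.85
tool_pos: [0.6757, -0.014, 0.2025]
eef_rot: [-0.0, 1.0, -0.0, 0.004]
wrist_force: [0.2, -0.7, 0.7]
grip_width: 0.0003
0.5 [ 0.6775 -0.0133  0.044 ] [array([325.6, 224.5]), array([386.6, 247. ]), array([305.1, 233.4])]
0.64 [ 0.677  -0.0135  0.0321] [array([324.9, 221.8]), array([386.2, 250.4]), array([305.3, 236.4])]
0.733 [ 0.6757 -0.0137  0.0243] [array([323.5, 220.3]), array([385.8, 252.8]), array([305.7, 238.5])]
wrist {'at': [324.4, 220.3], 'confidence': 0.94}
wrist {'at': [24.4, 27.9], 'confidence': 0.68} (np.float64(22.593735061849713), np.float64(27.67398856869653))
side {'at': [386.6, 251.1], 'confidence': 0.72}
side {'at': [367.7, 257.9], 'confidence': 0.63} (np.float64(311.22849467008473), np.float64(224.49131054252646))
blob side (310.8983459472656, 224.4261932373047)
scene 0
scene {'at': [326.3, 252.3], 'confidence': 0.55} (np.float64(325.05829299004944), np.float64(256.64767064420477))
blob scene (324.7726745605469, 256.8564453125)
```

View pics/b11.png

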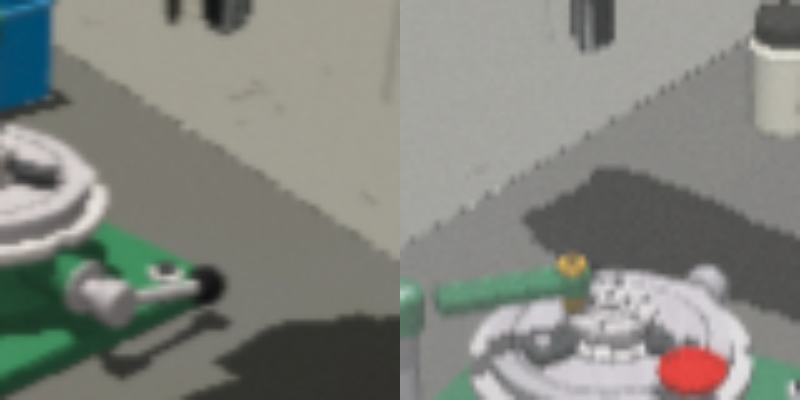

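View pics/w11.png

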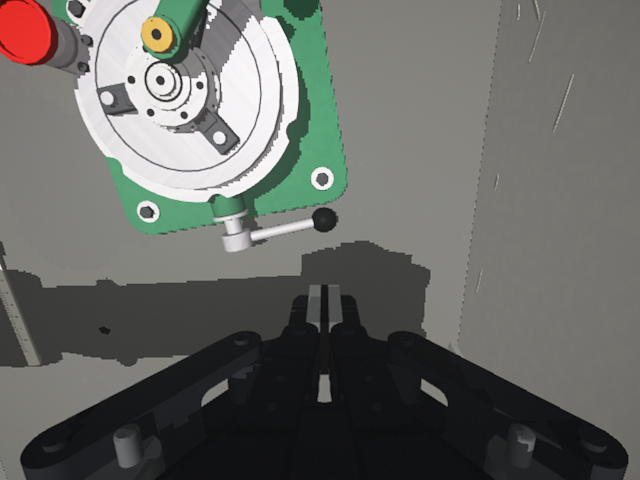

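The lever is down: the ball centre is about 24 mm up, at (208,285) in the side crop. The table and button haven't moved and the arm is clear, so I'm handing in.

```bash
python3 -c "
from bench import ticket
print(ticket.sign_off())"
```

```text
the job is handed in; nothing more can be done
None
```

The table is indexed one notch clockwise and clamped, and the job was handed in at about 13 s of the 48 s allowed. No verdict was reported.

- **Plunger and table:** I pressed the red plunger in about 12 mm (7.3 N) with the shut fingertip. I turned the table clockwise, nudged it about 1.3 mm to reach the notch, and let the plunger spring out. My last fits put the turn at about 59 to 60°. The button's image position matches fully out in both outside cameras, before and after clamping.
- **Clamp lever:** I pushed the ball down to its stop. The tip reached 35 mm above the bench against 26 N, and the lever stayed down after I backed off. In the last pictures the finder's wrist point agrees with the full stop (0.733 rad), while its side-view point fits about 0.65 to 0.7. The scene view did not find the ball.
- **Loose parts:** the arm did not go near any of the loose parts, but I did not measure their positions again at the end.
- **Disagreements:** in the last pictures the finder put the plunger pad on the lever pivot in the side view and about 4 px off in the scene view. I relied on the red-blob fits instead. The arm ended clear, with the tool 0.20 m up and about zero wrist force.

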